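# Check that a brake lever stops short of the bar

## Robot

A 6-joint arm with a two-finger parallel gripper is mounted at the origin on the work surface; the furniture and walls round the work are solid. World frame = base frame: x ahead of the robot, y to its left, z up, the work surface at z = 0. Lengths are in mm, angles in rad, forces in N, time in s.
With the tool pointing down it reaches from about 400 to 925 mm from the base axis. Payload 12.5 kg.
Tool frame: the origin (TCP) lies at the very end of the fingers, on their centre line; the grasp point (between the pads) lies 19 mm behind it; z points along the fingers, y is the direction in which the jaws open and shut (so a half turn about z gives the same grasp; the last joint's range is limited). The gripper opens to 95 mm and grips with 3 to 60 N. Pads are 20 mm wide; open, the fingers measure 119 mm over their backs; the gripper's body (75 mm by 180 mm) begins 59 mm behind the grasp point.
Start: joints at [1.166, 0.491, 1.559, -0, 1.092, -0.106], TCP at [183.968, 597.333, 183.161] pointing down, gripper open.
Joint ranges: [-3.1, 3.1], [-0.84, 2.19], [0.05, 2.79], [-1.13, 4.28], [0.06, 2.93], [-2.69, 2.69]. Speed limits (rad/s): [2.22, 2.22, 2.79, 3.14, 3.14, 3.14].

## Interface

Orientations are given as [roll, pitch, yaw] about the fixed x, y, z axes, in that order (R = Rz(yaw) Ry(pitch) Rx(roll)).
In Python, from cell import env gives the robot as it stands.
- The arm moves only by the shell command python3 -m pendant 'ROWS'. ROWS is JSON, a list that holds one entry, the list of rows, each a list of 5 numbers: the opening, from 0 (shut) to 1 (fully open), then the shift along the tool's x, y, z in m, then the turn about the tool's z in rad. A call has exactly 8 rows; each row is the pose to reach, as a shift and turn from the pose commanded when the call began, along the tool's axes at that moment; what a row does not reach only later rows make up. A row lasts 1/10 s, in which the tool goes at most 50 mm and 8.59 degrees, less where a joint would pass 70% of its speed; a pose out of reach is approached as far as the arm can. A call with a gripper value outside its range is refused whole. The fingers move at their own pace and stop on an object; the grip force is fixed at half the most. Time passes only in rows, so rows that repeat a pose let the fingers close, or fill a call up. It gives the time, the measured TCP pose, the force and the opening at its end, in the units of the state.
- env.state(): the state, without advancing time (a new reading comes with each control period).
- env.read_camera(name): name is "side" or "top" or "wrist"; returns a dict with "image" (420x560x3 uint8, blue, green, red), "range_z" (420x560 float32, mm along the optical axis (not along the pixel's ray), 0 where there is no reading), "fx", "fy", "cx", "cy" (pixels), "rvec" (rotation vector, rad) and "tvec" (3), from world to camera coordinates, as OpenCV has them; the wrist camera has in their place "tool_from_camera" (4x4, takes a point from camera to tool coordinates, whose origin is the TCP and whose axes are the flange's). Camera axes: x right, y down, z forward; pixel columns grow to the right and rows downward; lengths in mm; the calibration is good to about 2 mm. A picture is of the moment at which its call begins: read the wrist's pose just before it.
- env.job_done(): hands the job in, once; it reports no verdict.
The state is a dict: "t": time; "joints": joint angles; "qvel": joint speeds; "tau": joint torques, N m; "eef_pos": TCP position; "tcp_rot": TCP orientation; "ft_force": force on the tool from outside, world axes, zero at the start; "moment": the same for the moment, N m; "opening": opening from 0.0 (shut) to 1.0 (fully open).
Only numpy, scipy, OpenCV 4.12 (cv2) and the standard library are available. Lean on these libraries where they do the work, as an engineer would, in place of code of your own. Each camera call takes 0.05 s, during which the arm holds its last target. There are 200 camera calls.

## Task

Check the yellow brake lever on the handlebar stand: with the fingers shut, press it towards the bar with the outside of the fingers until it comes up against its stop, keep it there for a second, then let it spring all the way out again and come off it. Then press it in to its stop a second time and finish while holding it there, so that the gap to the bar can be measured. Do not grip or force the lever, do not touch the handlebar or its rubber grip, and leave the things lying around the stand where they are.

Things in the scene. Friction and masses are not known exactly. Their poses are not given: they have to be found in the camera images.
- stand: Fixed stand (grey plate, two aluminium posts 141 mm high) carrying a level handlebar, axis 120 mm above the bench. Origin on the bench below the middle of the rubber grip; z up; +x along the bar to its free end (61 mm away); lever on the -y side, pressed towards +y. Posts at x -123 to -197 mm; plate 110 mm wide, 12 mm thick, ends at x = -55 mm; lever and grip overhang it.
- bar_point (a point): Point on the bar's axis at the middle of its black rubber grip, 120 mm above the bench, straight above the stand's origin. The grip is 32 mm thick (end collars 36 and 40 mm) and reaches 76 mm to the post side and 61 mm to the free side of this point.
- lever_hinge (a point): Upright hinge pin of the lever, 85 mm from bar_point towards the posts and 24 mm to the lever's side (stand -y), at the height of the bar's axis. The black perch round it reaches 20 mm above and below the bar's axis.
- lever_face (a point): Point to press: outer face of the yellow blade (turned away from the bar), mid-height, 98 mm from the hinge; moves with the lever. Blade 18 mm high (111 to 129 mm above the bench), 10 mm thick, runs on 38 mm past this point to a 21 mm ball end. At rest it splays out from the bar by 0.37 rad; at the stop it is parallel to the bar, about 13 mm clear of the grip: no room for a finger.
- brake_lever (a joint): Lever angle in rad: 0 at rest (fully out), grows as it is pressed to the bar; stop at 0.36 with a slightly yielding buffer. Sprung: at lever_face it takes about 1.5 N at first, 5 N just before the stop, then rises steeply. lever_face travels about 35 mm in all.
- bolt: Big loose steel bolt, 71 mm long, 24 mm high, lying on the bench on the lever's side of the base plate; origin at the middle of its underside. Leave alone.
- measure: Yellow tape measure, 34 x 84 x 64 mm, standing loose on the bench to the right of the stand (as the robot looks), farther from the bar than the bolt; origin at the middle of its underside. Leave alone.
- magnet: Red welding magnet, 83 x 90 x 14 mm, lying loose on the far side of the bar from the lever; origin at the middle of its underside. Leave alone.

How it is judged:
By the outcome, as a careful person would: the job done as asked, in the order asked, and still so for the second after the job is handed in, while the arm keeps its last pose, push and grip.
It also fails if it takes over 38 s, if anything falls off the work surface, if the arm or the gripper's body presses on something with over 40 N, if the wrist force passes 120 N, or if a joint passes its speed limit or range.

## Working session

There is one attempt and no reset: what is moved stays moved. The work goes in short steps, Python scripts to look and compute and a shell command to move; the robot and the scene stay as the last step left them, time stands still between calls to the robot, and variables do not carry over. Pictures are saved under pics/ and viewed, about 8 in all and at most 12, crops included, and the job is handed in when it is done.

```bash
ls; mkdir -p pics; cat > h.py <<'E'
import numpy as np,cv2
from cell import env
def shot(n,f=None):
    s=env.state(); c=env.read_camera(n); c['s']=s
    if f: cv2.imwrite('pics/'+f,c['image'])
    np.savez('/tmp/%s.npz'%n,**{k:v for k,v in c.items() if k!='s'})
    return c
def world(c,u,v,z=None):
    z=c['range_z'][v,u] if z is None else z
    p=np.array([(u-c['cx'])/c['fx']*z,(v-c['cy'])/c['fy']*z,z])
    R=cv2.Rodrigues(c['rvec'])[0]
    return R.T@(p-np.ravel(c['tvec']))
E
python3 - <<'E'
from h import *
a=shot('top','top1.png');b=shot('side','side1.png');print(env.state())
for c in (a,b):
  R=cv2.Rodrigues(c['rvec'])[0];print(-R.T@np.ravel(c['tvec']),R[2])
E
```

```text
pics
{'t': 0.1, 'joints': array([ 1.16642970e+00,  4.91462877e-01,  1.55942245e+00, -1.93538718e-05,
        1.09169954e+00, -1.05588227e-01]), 'qvel': array([ 0.00053102,  0.00044451, -0.00208138,  0.00089728,  0.00030644,
        0.00091103]), 'tau': array([ 2.73419777e-03, -6.13625479e+01, -2.58604449e+01,  6.94565987e-02,
        4.69378126e-02, -2.12456638e-05]), 'eef_pos': array([183.8424784 , 597.07392042, 182.63112932]), 'tcp_rot': array([-3.14060416e+00, -8.75007320e-05,  2.84282315e+00]), 'ft_force': array([-0.02217921, -0.54701433, -0.20223812]), 'moment': array([-0.01633361,  0.04465808,  0.03852994]), 'opening': 0.9996629024217891}
[ 290.9470479   -89.91495988 1164.4775042 ] [ 0.15255497  0.01898934 -0.98811254]
[ 236.65184437 -831.95350126  627.91675861] [ 0.22890405  0.79073268 -0.56775413]
```

View pics/top1.png

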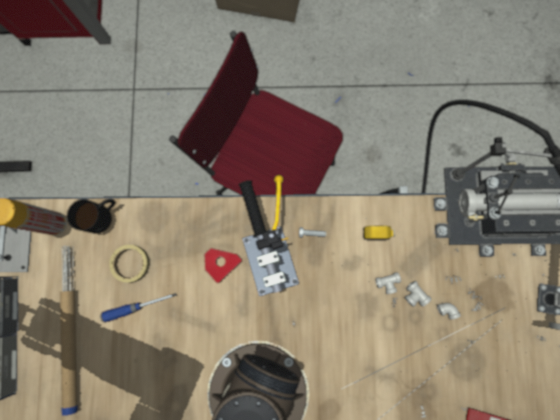

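View pics/side1.png

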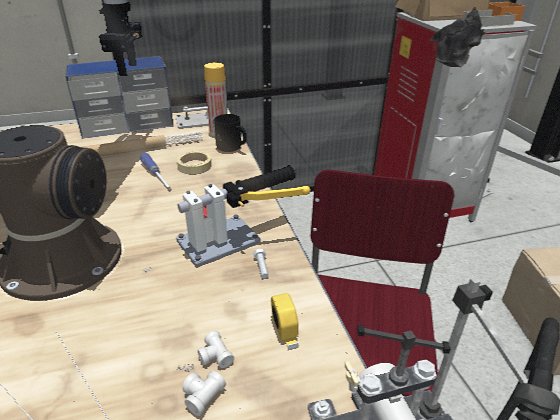

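The top view shows the stand's posts at about (270,265), the grip running from (268,240) to (247,183), and the yellow lever from (275,232) to the ball at (279,180). The bolt is at (313,233), the measure at (378,232) and the magnet at (222,264). Next is an enlarged crop, with depths.

```bash
python3 - <<'E'
from h import *
c=dict(np.load('/tmp/top.npz')); im=c['image'][165:305,215:335]
cv2.imwrite('pics/crop.png',cv2.resize(im,None,fx=4.2,fy=4.2,interpolation=cv2.INTER_CUBIC))
H,W=c['range_z'].shape
u,v=np.meshgrid(np.arange(W),np.arange(H));z=c['range_z'].astype(float)
P=np.stack([(u-c['cx'])/c['fx']*z,(v-c['cy'])/c['fy']*z,z],-1)
R=cv2.Rodrigues(c['rvec'])[0];P=(P-np.ravel(c['tvec']))@R
b=c['image'].astype(int)
roi=(u>230)&(u<335)&(v>165)&(v<305)&(z>0)
yel=roi&(b[...,2]>130)&(b[...,0]<0.5*b[...,2])&(b[...,1]>0.6*b[...,2])&(P[...,2]>90)
blk=roi&(b.max(-1)<70)&(P[...,2]>105)&(P[...,2]<160)
for n,m in(('yel',yel),('blk',blk)):
  print(n,m.sum())
  for r in range(165,260,3):
    k=m[r]
    if k.any(): print(r,np.where(k)[0][[0,-1]],P[r][k].mean(0).round(0),P[r][k][:,2].max().round())
top=roi&(P[...,2]>135)&(P[...,2]<150); print('post top',P[top].mean(0),top.sum())
for n,(uu,vv) in dict(bolt=(313,233),meas=(378,232),mag=(222,264),plate=(290,285),bench=(330,270),edge=(350,198)).items(): print(n,P[vv,uu].round())
E
```

```text
yel 231
177 [276 281] [531. -62. 129.] 131.0
180 [275 282] [524. -62. 128.] 132.0
183 [277 280] [517. -62. 129.] 131.0
186 [277 280] [509. -62. 128.] 131.0
189 [277 280] [502. -62. 128.] 129.0
192 [277 280] [494. -62. 129.] 130.0
195 [277 280] [487. -62. 128.] 130.0
198 [277 280] [479. -62. 130.] 132.0
201 [277 279] [472. -60. 129.] 131.0
204 [276 279] [465. -59. 129.] 133.0
207 [276 279] [457. -59. 131.] 135.0
210 [276 279] [450. -59. 129.] 132.0
213 [276 279] [443. -59. 128.] 129.0
216 [276 278] [435. -58. 132.] 133.0
219 [275 278] [428. -57. 128.] 131.0
222 [275 278] [421. -56. 127.] 129.0
225 [274 277] [414. -54. 129.] 132.0
228 [272 275] [407. -49. 129.] 132.0
blk 945
180 [247 251] [524.  10. 133.] 137.0
183 [239 251] [516.  19. 135.] 140.0
186 [240 252] [509.  17. 133.] 138.0
189 [241 253] [502.  14. 133.] 139.0
192 [242 254] [494.  12. 134.] 141.0
195 [243 255] [487.   9. 133.] 139.0
198 [244 256] [479.   7. 133.] 137.0
201 [245 257] [472.   4. 133.] 139.0
204 [246 257] [465.   3. 133.] 138.0
207 [247 258] [457.   1. 133.] 137.0
210 [248 259] [450.  -2. 134.] 138.0
213 [249 260] [443.  -5. 134.] 138.0
216 [250 261] [435.  -7. 135.] 139.0
219 [250 262] [428.  -8. 133.] 137.0
222 [252 263] [421. -11. 134.] 138.0
225 [252 264] [414. -13. 134.] 139.0
228 [253 265] [407. -15. 133.] 138.0
231 [254 273] [399. -23. 135.] 141.0
234 [255 267] [392. -20. 137.] 139.0
237 [264 279] [384. -46. 137.] 141.0
240 [259 280] [377. -40. 136.] 141.0
243 [257 282] [370. -40. 135.] 142.0
246 [258 282] [363. -41. 133.] 141.0
249 [273 274] [358. -48. 109.] 109.0
post top [374.62990991 -27.46235573 137.50551352] 879
bolt [ 405. -149.   19.]
meas [ 401. -311.   64.]
mag [326.  94.  -2.]
plate [270. -87.  13.]
bench [ 308. -194.   -5.]
edge [ 501. -252.    1.]
```

View pics/crop.png

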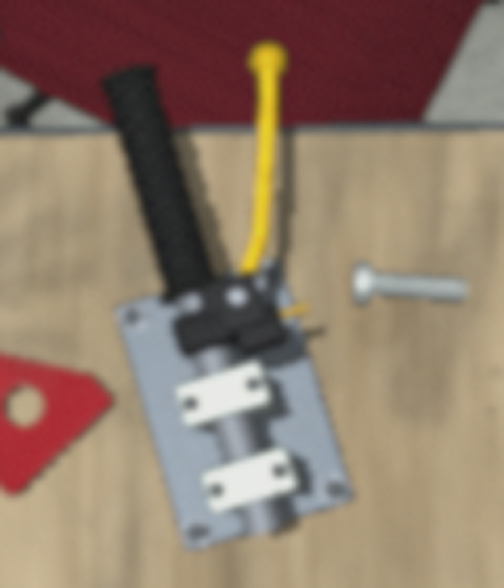

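The crop agrees with the layout given. The bar is at about 0.30 rad, bar_point is near (461,1), and the hinge works out at (387,-47), which is where its screw shows. lever_face is near (485,-67). I'll shut the fingers, lift, and swing round towards the lever's outer side.

```bash
python3 -m pendant '[[[0,0,0,-0.05,0],[0,-0.03,-0.03,-0.08,0],[0,-0.064,-0.062,-0.08,-0.15],[0,-0.095,-0.093,-0.08,-0.3],[0,-0.126,-0.124,-0.08,-0.45],[0,-0.158,-0.155,-0.08,-0.6],[0,-0.189,-0.185,-0.08,-0.6],[0,-0.218,-0.212,-0.08,-0.6]]]'
```

```text
t: 0.9
eef_pos: [330.3, 328.6, 263.1]
tcp_rot: [-3.141, -0.0, -2.84]
ft_force: [-0.4, -0.2, 0.7]
opening: 0.387
```

```bash
python3 -m pendant '[[[0,-0.01,-0.045,0,0],[0,-0.02,-0.09,0,0],[0,-0.03,-0.14,0,0],[0,-0.03,-0.19,0,0],[0,-0.03,-0.24,0,0],[0,-0.03,-0.29,0,0],[0,-0.02,-0.34,0,0],[0,-0.01,-0.39,0,0]]]'; python3 -m pendant '[[[0,0.005,-0.04,0,0],[0,0.01,-0.08,0,0],[0,0.01,-0.08,0.04,0],[0,0.01,-0.08,0.08,0],[0,0.01,-0.08,0.12,0],[0,0.01,-0.08,0.15,0],[0,0.01,-0.08,0.158,0],[0,0.01,-0.08,0.158,0]]]'
python3 - <<'E'
from h import *
a=shot('side');shot('top')
cv2.imwrite('pics/s2.png',cv2.resize(a['image'][120:270,170:350],None,fx=4,fy=4,interpolation=cv2.INTER_CUBIC))
print(a['s']['eef_pos'],a['s']['joints'],a['s']['ft_force'])
E
```

```text
t: 1.7
eef_pos: [454.7, -38.0, 263.0]
tcp_rot: [3.141, -0.0, -2.84]
ft_force: [1.7, 0.2, 0.3]
opening: 0.004
t: 2.5
eef_pos: [468.8, -115.2, 104.6]
tcp_rot: [3.14, -0.002, -2.84]
ft_force: [-0.1, 0.9, 0.7]
opening: 0.004
[ 468.76528922 -115.24237655  104.60214782] [-3.78077903e-01  4.00614365e-01  1.98683808e+00  1.63811053e-04
  7.56203315e-01 -2.25019834e+00] [-0.09966141  0.88914332  0.68605019]
```

View pics/s2.png

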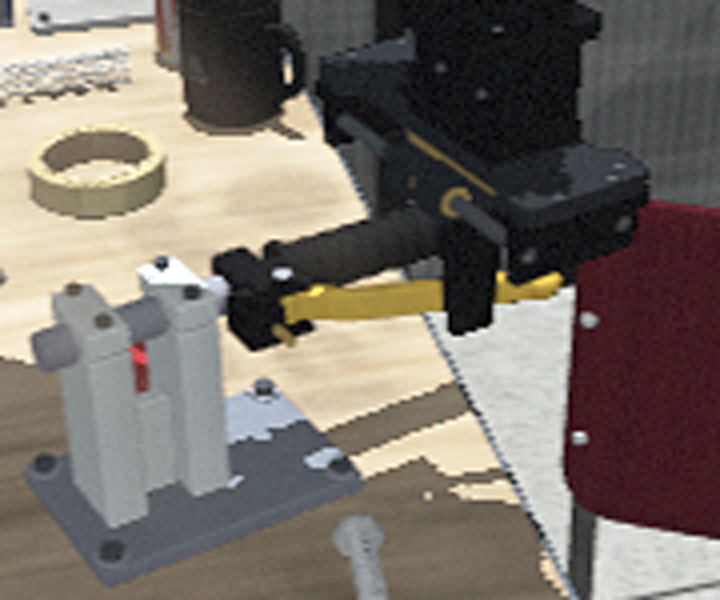

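Shut fingers are outside the blade, with tips just below it (crop about (470,330)), and everything is clear. I'll shift outward along the lever to press near lever_face, then press partway.

```bash
python3 -m pendant '[[[0,-0.022,0.004,0,0],[0,-0.022,0.004,0,0],[0,-0.025,0.013,0,0],[0,-0.027,0.02,0,0],[0,-0.029,0.026,0,0],[0,-0.031,0.032,0,0],[0,-0.033,0.038,0,0],[0,-0.034,0.042,0,0]]]'; python3 -c "
from h import *
print(env.state()['ft_force'],env.state()['eef_pos'])"
```

```text
t: 3.4
eef_pos: [489.0, -64.5, 105.2]
tcp_rot: [3.142, 0.0, -2.84]
ft_force: [0.4, 0.2, -0.0]
opening: 0.006
[ 0.44066326  0.16532406 -0.04772886] [489.00643228 -64.54800165 105.15433668]
```

```bash
python3 - <<'E'
from h import *
a=shot('side');b=shot('top')
k=lambda c,r,s,f:cv2.resize(c['image'][r[0]:r[1],s[0]:s[1]],None,fx=f,fy=f,interpolation=cv2.INTER_CUBIC)
A=k(a,(150,220),(225,345),3.3);B=k(b,(160,250),(220,340),3.3)
cv2.imwrite('pics/s3.png',np.vstack([A,B]))
print([env.state()['ft_force'].round(2)], b['s']['ft_force'])
E
```

```text
[array([-0.06, -0.58, -0.47])] [0.33575972 1.20688829 0.71357896]
```

View pics/s3.png

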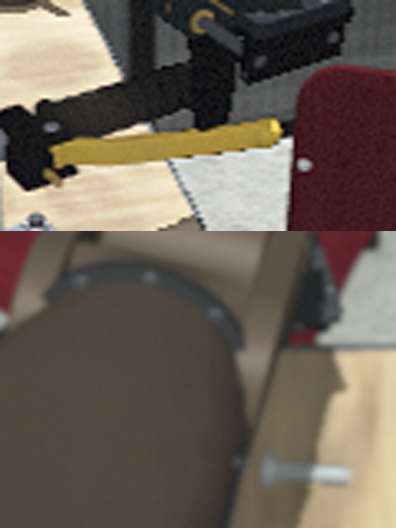

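The side crop draws the blade in front of the finger, at about (210,130), and there is no force. I need the depths before going on.

```bash
python3 - <<'E'
from h import *
a=dict(np.load('/tmp/side.npz'))
R=a['rvec']
def pr(p): return cv2.projectPoints(np.array([p],float),a['rvec'],a['tvec'],np.array([[a['fx'],0,a['cx']],[0,a['fy'],a['cy']],[0,0,1.]]),None)[0].ravel().round(1)
for p in ([489,-64.5,105],[489,-64.5,160],[489,-76,105],[485,-67,129],[485,-67,111],[485,-33,120],[387,-47,140],[534,-62,120]): print(p,pr(p))
for v in range(150,202,3):
  for u in (262,275,283,288,293,300,306):
    p=world(a,u,v).round().astype(int); b=a['image'][v,u]
    print('Y' if b[2]>120 and b[0]<.5*b[2] else '.',p,end=' ')
  print(v)
E
```

```text
[489, -64.5, 105] [288.5 199.6]
[489, -64.5, 160] [289.  177.5]
[489, -76, 105] [290.1 202.4]
[485, -67, 129] [287.3 191. ]
[485, -67, 111] [287.1 198.1]
[485, -33, 120] [282.6 186.6]
[387, -47, 140] [239.9 188.4]
[534, -62, 120] [308.1 190.1]
. [ 793 1359 -504] . [455 -76 234] . [467 -89 239] . [477 -92 238] . [ 479 -115  250] . [ 485 -136  259] . [ 497 -137  258] 150
. [ 791 1353 -519] . [455 -77 228] . [464 -99 237] . [475 -96 234] . [486 -94 232] . [ 482 -146  258] . [ 492 -150  258] 153
. [ 790 1348 -536] . [456 -73 219] . [465 -97 230] . [ 473 -104  232] . [487 -91 224] . [ 481 -150  254] . [ 489 -160  258] 156
. [ 790 1349 -555] . [ 867 1352 -568] . [465 -99 224] . [ 471 -110  229] . [ 478 -121  233] . [ 479 -155  251] . [ 489 -159  251] 159
. [ 790 1351 -575] . [ 864 1339 -580] . [476 -62 197] . [482 -78 205] . [ 477 -124  229] . [ 481 -151  242] . [ 490 -157  244] 162
. [ 791 1356 -597] . [ 866 1348 -604] . [476 -63 191] . [482 -78 198] . [492 -78 196] . [ 480 -154  238] . [ 493 -150  233] 165
. [ 789 1348 -612] . [ 868 1354 -628] . [476 -64 185] . [481 -81 192] . [492 -79 1
[... 702 characters left out ...]
3 -757] . [485 -70 143] . [497 -68 140] . [1031 1364 -782] Y [530 -58 129] 186
. [487 160  -1] . [ 868 1350 -768] Y [478 -58 130] . [488 -61 130] Y [499 -62 129] Y [514 -65 128] Y [ 237 -832  628] 189
Y [432 -57 129] Y [459 -63 128] Y [476 -66 127] Y [488 -63 123] Y [499 -65 123] Y [514 -65 121] Y [526 -70 121] 192
Y [431 -63 126] Y [459 -63 121] Y [477 -63 118] Y [488 -64 117] Y [499 -65 115] . [1038 1379 -858] . [1068 1353 -847] 195
Y [431 -60 117] . [460 -61 112] . [ 923 1363 -850] . [ 948 1343 -842] . [ 981 1344 -848] . [1024 1337 -851] . [1057 1322 -848] 198
. [472 103  -1] . [503  91   1] . [ 914 1333 -851] . [ 941 1319 -847] . [ 974 1322 -855] . [1008 1292 -843] . [1048 1294 -850] 201
```

The lever is still at rest. The finger passed just above the blade: the seen tip is at z ≈ 130–135, though the TCP reads 105. I'll back off and find that height offset properly.

```bash
python3 -m pendant '[[[0,0.004,-0.012,0,0],[0,0.008,-0.025,0,0],[0,0.012,-0.038,0,0],[0,0.015,-0.048,0,0],[0,0.015,-0.048,0,0],[0,0.015,-0.048,0,0],[0,0.015,-0.048,0,0],[0,0.015,-0.048,0,0]]]'
python3 - <<'E'
from h import *
a=shot('side');w=shot('wrist')
e=a['s']['eef_pos'];print(e,env.state()['tcp_rot'])
K=np.array([[a['fx'],0,a['cx']],[0,a['fy'],a['cy']],[0,0,1.]])
def pr(p): return cv2.projectPoints(np.array([p],float),a['rvec'],a['tvec'],K,None)[0].ravel().round(1)
print('side0 tcp',pr([184,597,183]))
# grid of finger column
u=int(pr(e)[0]); print('tcp px',pr(e),'back',pr(e+[3,-11.5,0]))
for v in range(170,222,2): print(v,a['image'][v,u],world(a,u,v).round())
from scipy.spatial.transform import Rotation as Ro
T=w['tool_from_camera'];Rt=Ro.from_euler('xyz',env.state()['tcp_rot']).as_matrix()
print(T.round(2).tolist())
for (uu,vv) in ((100,60),(280,60),(460,60),(100,210),(460,210),(100,360),(280,360),(460,360)):
  z=w['range_z'][vv,uu];p=T@[(uu-w['cx'])/w['fx']*z,(vv-w['cy'])/w['fy']*z,z,1]
  print(uu,vv,z,w['image'][vv,uu],(Rt@p[:3]+e).round())
im=np.vstack([cv2.resize(a['image'][130:230,220:360],(560,400),interpolation=cv2.INTER_CUBIC),cv2.resize(w['image'],(267,200)).repeat(1,0) if 0 else np.zeros((0,560,3),np.uint8)])
cv2.imwrite('pics/s4.png',np.hstack([im,np.zeros((400,0,3),np.uint8)]));cv2.imwrite('pics/w4.png',w['image'])
E
```

```text
t: 4.3
eef_pos: [488.9, -115.1, 105.1]
tcp_rot: [3.141, 0.0, -2.84]
ft_force: [0.1, 0.0, -0.1]
opening: 0.007
[ 488.93139282 -115.08376013  105.12019554] [ 3.14150310e+00  6.21252452e-05 -2.83976155e+00]
side0 tcp [130.   80.5]
tcp px [295.8 212.4] back [299.  215.2]
170 [68 65 61] [ 470. -156.  230.]
172 [42 37 35] [ 473. -146.  220.]
174 [18 16 17] [ 237. -832.  628.]
176 [28 22 25] [ 237. -832.  628.]
178 [21 21 20] [ 480. -128.  196.]
180 [25 21 20] [ 481. -126.  190.]
182 [26 24 22] [ 480. -129.  187.]
184 [18 18 16] [ 481. -127.  181.]
186 [16 15 13] [ 480. -129.  178.]
188 [23 22 23] [ 480. -130.  174.]
190 [13 16 18] [ 480. -130.  170.]
192 [15 15 15] [ 481. -129.  165.]
194 [16 21 16] [ 482. -127.  158.]
196 [20 17 24] [ 482. -126.  153.]
198 [15 13 13] [ 483. -125.  147.]
200 [17 21 15] [ 483. -125.  143.]
202 [229 236 233] [ 978. 1297. -847.]
204 [213 217 216] [ 975. 1285. -853.]
206 [209 212 208] [ 971. 1274. -860.]
208 [213 218 217] [ 960. 1239. -850.]
210 [214 218 215] [ 955. 1224. -854.]
212 [220 223 220] [ 949. 1206. -855.]
214 [209 214 212] [ 939. 1176. -847.]
216 [202 206 205] [ 932. 1156. -847.]
218 [198 200 199] [ 930. 1149. -855.]
220 [210 213 211] [ 922. 1126. -852.]
[[-0.0, -0.96, -0.28, 76.83], [1.0, -0.0, -0.0, -0.6], [0.0, -0.28, 0.96, -200.84], [0.0, 0.0, 0.0, 1.0]]
100 60 285.79535 [201 231 241] [ 424. -283.   -1.]
280 60 285.77032 [ 83 100 112] [ 383. -151.   -1.]
460 60 166.86072 [36 36 36] [373. -69. 126.]
100 210 1203.3794 [206 214 211] [ 894. -607. -855.]
460 210 318.59842 [150 184 208] [451.  31.  -1.]
100 360 1357.6604 [198 207 203] [1456. -511. -853.]
280 360 134.32541 [42 51 54] [ 499. -114.  191.]
460 360 223.64948 [34 35 35] [523.   6. 115.]
```

View pics/s4.png

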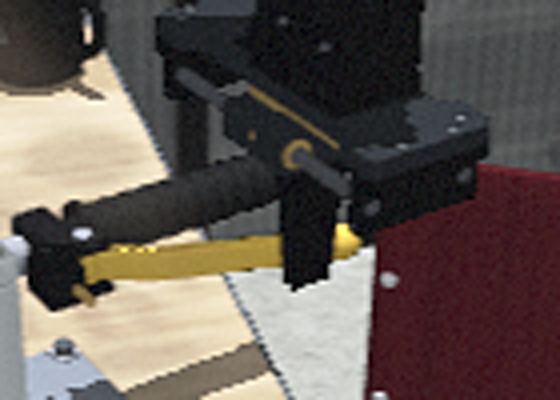

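View pics/w4.png

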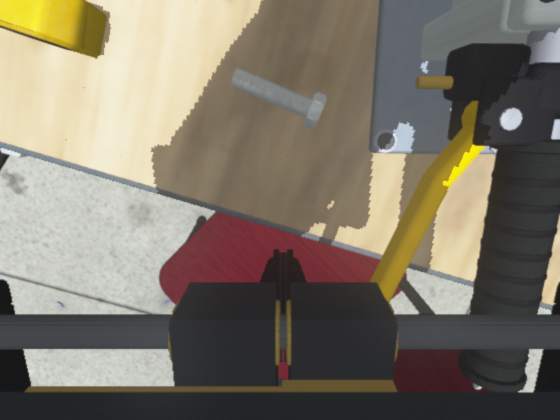

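The wrist and side cameras agree on the world (bench at −1). The side crop shows the finger's bottom at about (305,288), roughly z 140, so the real finger end is about 35 mm above the reported TCP. Before lowering, I'll check the height of the body's underside, since it will overhang the bar.

```bash
python3 - <<'E'
from h import *
a=dict(np.load('/tmp/side.npz'));z=a['range_z'];H,W=z.shape
u,v=np.meshgrid(np.arange(W),np.arange(H));P=np.stack([(u-a['cx'])/a['fx']*z,(v-a['cy'])/a['fy']*z,z],-1)
R=cv2.Rodrigues(a['rvec'])[0];P=(P-a['tvec'].ravel())@R
# tool coords relative to TCP (488.9,-115.1,105.1)
d=P-[488.9,-115.1,105.1];y=-2.84
tx=d[...,0]*np.cos(y)+d[...,1]*np.sin(y);ty=d[...,0]*np.sin(y)-d[...,1]*np.cos(y)
blk=(a['image'].max(-1)<110)&(z>0)&(abs(tx)<60)&(abs(ty)<120)&(P[...,2]>110)&(P[...,2]<260)
for lo in range(-110,111,10):
  m=blk&(ty>=lo)&(ty<lo+10)
  if m.sum()>2: print(lo,m.sum(),'zmin',np.sort(P[...,2][m])[:4].round(),'tx',tx[m].min().round(),tx[m].max().round())
w=dict(np.load('/tmp/wrist.npz'));zz=w['range_z']
for (uu,vv) in ((283,255),(283,265),(283,275),(275,270),(291,270),(283,300),(283,345),(283,370),(230,300),(60,330),(230,330),(10,330),(550,345)):
  q=zz[vv,uu];p=w['tool_from_camera']@[(uu-w['cx'])/w['fx']*q,(vv-w['cy'])/w['fy']*q,q,1];print(uu,vv,p[:3].round(1))
E
```

```text
-100 152 zmin [240. 240. 240. 241.] tx -32.0 35.0
-90 527 zmin [214. 215. 215. 215.] tx -35.0 36.0
-80 145 zmin [216. 218. 219. 219.] tx -34.0 36.0
-70 110 zmin [228. 228. 228. 230.] tx -33.0 35.0
-60 123 zmin [226. 227. 227. 228.] tx -24.0 31.0
-50 45 zmin [227. 227. 229. 230.] tx -23.0 32.0
-40 36 zmin [226. 228. 229. 230.] tx 22.0 31.0
-30 139 zmin [211. 211. 211. 214.] tx -5.0 36.0
-20 215 zmin [158. 158. 158. 159.] tx -12.0 36.0
-10 206 zmin [137. 138. 138. 138.] tx -12.0 36.0
0 147 zmin [138. 139. 141. 142.] tx 8.0 36.0
10 66 zmin [219. 220. 222. 222.] tx 20.0 36.0
20 38 zmin [122. 222. 223. 223.] tx -58.0 36.0
30 34 zmin [117. 226. 228. 229.] tx -54.0 30.0
40 40 zmin [115. 115. 119. 122.] tx -19.0 30.0
50 75 zmin [114. 115. 128. 130.] tx -21.0 31.0
60 104 zmin [127. 221. 227. 227.] tx -12.0 35.0
70 217 zmin [215. 215. 216. 216.] tx -19.0 36.0
80 63 zmin [239. 239. 241. 242.] tx -24.0 35.0
100 292 zmin [110. 111. 111. 112.] tx -58.0 55.0
110 232 zmin [110. 110. 110. 111.] tx -54.0 58.0
283 255 [  9.7  -0.5 -36.3]
283 265 [  9.1  -0.5 -46.5]
283 275 [  7.6  -0.6 -53.8]
275 270 [ 11.   -3.9 -56. ]
291 270 [ 10.4   2.9 -54.7]
283 300 [ -3.1  -0.6 -56. ]
283 345 [  24.2   -0.6 -126.4]
283 370 [-4.890e+02 -5.000e-01  5.075e+02]
230 300 [  34.2  -12.8 -123.7]
60 330 [  27.8  -51.8 -125.8]
230 330 [  32.   -11.7 -132.4]
10 330 [  28.1  -62.8 -126.3]
550 345 [  23.8   61.4 -125.9]
```

Both cameras agree: the finger end is about TCP+33 mm and the body underside about TCP+108 mm. Lowering the TCP to about z 64 puts the tips at about 97, and the body stays at about 172, clear of the 141 mm posts. I'll lower and press gently.

```bash
python3 -m pendant '[[[0,0,0,0.03,0],[0,0,0,0.041,0],[0,-0.004,0.012,0.041,0],[0,-0.007,0.022,0.041,0],[0,-0.009,0.03,0.041,0],[0,-0.011,0.036,0.041,0],[0,-0.013,0.042,0.041,0],[0,-0.013,0.042,0.041,0]]]'
cat >> h.py <<'E'
def lever():
    a=shot('side');z=a['range_z'];H,W=z.shape
    u,v=np.meshgrid(np.arange(W),np.arange(H));P=np.stack([(u-a['cx'])/a['fx']*z,(v-a['cy'])/a['fy']*z,z],-1)
    P=(P-a['tvec'].ravel())@cv2.Rodrigues(a['rvec'])[0]
    b=a['image'].astype(int);d=P-[387,-47,0]
    m=(b[...,2]>120)&(b[...,0]<.5*b[...,2])&(P[...,2]>112)&(P[...,2]<126)&(d[...,0]>45)&(d[...,0]<150)&(abs(d[...,1])<80)
    f=np.polyfit(d[m][:,0],d[m][:,1],1)
    fa=[env.state()['ft_force'],]
    for _ in range(3): fa.append(shot('top')['s']['ft_force'])
    s=env.state();print('lever dir',np.arctan(f[0]).round(3),'y at 90',np.polyval(f,90).round(1),m.sum(),'F',np.mean(fa,0).round(2),'t',s['t'],s['eef_pos'].round(1))
    return a
E
python3 -c "
from h import *
a=lever()
cv2.imwrite('pics/s5.png',cv2.resize(a['image'][130:230,220:360],(560,400),interpolation=cv2.INTER_CUBIC))"
```

```text
t: 5.2
eef_pos: [489.3, -70.9, 64.6]
tcp_rot: [-3.141, 0.001, -2.839]
ft_force: [0.3, -2.4, 1.8]
opening: 0.008
lever dir -0.023 y at 90 -12.3 98 F [ 0.32 -1.71  1.28] t 5.4 [489.  -71.8  64.2]
```

View pics/s5.png

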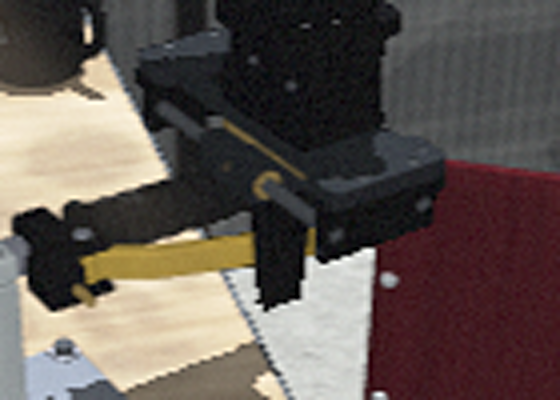

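The finger is now in front of the blade and the force is about 2 N at contact. I'll press on in small rows.

```bash
python3 -m pendant '[[[0,-0.001,0.003,0,0],[0,-0.002,0.006,0,0],[0,-0.003,0.009,0,0],[0,-0.004,0.012,0,0],[0,-0.005,0.015,0,0],[0,-0.006,0.018,0,0],[0,-0.007,0.021,0,0],[0,-0.007,0.021,0,0]]]';python3 -c "
from h import *
lever()"
```

```text
t: 6.2
eef_pos: [489.4, -49.0, 64.1]
tcp_rot: [3.142, 0.0, -2.84]
ft_force: [3.9, -3.4, 0.2]
opening: -0.001
lever dir 0.163 y at 90 4.9 90 F [ 2.5  -3.35  0.5 ] t 6.4 [489.4 -49.5  64.1]
```

```bash
python3 -m pendant '[[[0,0,0.002,0,0],[0,-0.001,0.004,0,0],[0,-0.002,0.006,0,0],[0,-0.002,0.007,0,0],[0,-0.003,0.008,0,0],[0,-0.003,0.009,0,0],[0,-0.003,0.009,0,0],[0,-0.003,0.009,0,0]]]';python3 -c "
from h import *
lever()"
```

```text
t: 7.2
eef_pos: [489.3, -39.8, 64.0]
tcp_rot: [3.141, -0.0, -2.84]
ft_force: [-1.8, -5.5, 0.7]
opening: 0.007
lever dir 0.274 y at 90 13.1 81 F [-1.82 -4.59  0.37] t 7.4 [489.4 -39.9  64.1]
```

```bash
python3 -m pendant '[[[0,0,0.001,0,0],[0,0,0.001,0,0],[0,0,0.002,0,0],[0,0,0.002,0,0],[0,0,0.002,0,0],[0,0,0.002,0,0],[0,0,0.002,0,0],[0,0,0.002,0,0]]]';python3 -c "
from h import *
lever()"
```

```text
t: 8.2
eef_pos: [489.1, -38.0, 64.1]
tcp_rot: [-3.142, 0.0, -2.84]
ft_force: [1.3, -3.9, -2.9]
opening: 0.002
lever dir 0.283 y at 90 14.5 85 F [ 0.76 -4.44 -2.46] t 8.4 [489.1 -38.   64.1]
```

```bash
python3 -m pendant '[[[0,0,0.001,0,0],[0,0,0.001,0,0],[0,0,0.002,0,0],[0,0,0.002,0,0],[0,0,0.002,0,0],[0,0,0.002,0,0],[0,0,0.002,0,0],[0,0,0.002,0,0]]]';python3 -c "
from h import *
lever()"
```

```text
t: 9.2
eef_pos: [489.0, -36.9, 64.2]
tcp_rot: [-3.14, 0.001, -2.84]
ft_force: [2.6, -12.4, -4.7]
opening: 0.002
lever dir 0.293 y at 90 15.3 80 F [  2.17 -13.02  -4.25] t 9.4 [489.  -37.   64.2]
```

The force rises steeply to 13 N while the travel stalls, and the blade is parallel to the bar at 0.293 rad, so this is the stop. Now hold.

```bash
R='[[[0,0,0,0,0],[0,0,0,0,0],[0,0,0,0,0],[0,0,0,0,0],[0,0,0,0,0],[0,0,0,0,0],[0,0,0,0,0],[0,0,0,0,0]]]'; python3 -m pendant '[[[0,0,0,0,0],[0,0,0,0,0],[0,0,0,0,0],[0,0,0,0,0],[0,0,0,0,0],[0,0,0,0,0],[0,0,0,0,0],[0,0,0,0,0]]]'; python3 -m pendant '[[[0,0,0,0,0],[0,0,0,0,0],[0,0,0,0,0],[0,0,0,0,0],[0,0,0,0,0],[0,0,0,0,0],[0,0,0,0,0],[0,0,0,0,0]]]'
```

```text
t: 10.2
eef_pos: [489.0, -36.9, 64.2]
tcp_rot: [-3.14, 0.001, -2.84]
ft_force: [2.3, -12.9, -3.1]
opening: 0.004
t: 11.0
eef_pos: [489.0, -37.0, 64.2]
tcp_rot: [-3.14, 0.001, -2.84]
ft_force: [2.1, -12.5, -4.0]
opening: 0.006
```

```bash
python3 -m pendant '[[[0,0.001,-0.007,0,0],[0,0.003,-0.014,0,0],[0,0.005,-0.021,0,0],[0,0.007,-0.028,0,0],[0,0.01,-0.036,0,0],[0,0.013,-0.046,0,0],[0,0.017,-0.06,0,0],[0,0.02,-0.07,0,0]]]'; python3 -m pendant '[[[0,0,0,0,0],[0,0,0,0,0],[0,0,0,0,0],[0,0,0,0,0],[0,0,0,0,0],[0,0,0,0,0],[0,0,0,0,0],[0,0,0,0,0]]]'; python3 -c "
from h import *
a=lever()
cv2.imwrite('pics/s6.png',cv2.resize(a['image'][130:230,220:360],(560,400),interpolation=cv2.INTER_CUBIC))"
```

```text
t: 11.8
eef_pos: [490.1, -110.1, 64.1]
tcp_rot: [3.142, 0.0, -2.841]
ft_force: [0.0, -0.2, -0.1]
opening: 0.006
t: 12.6
eef_pos: [490.1, -108.8, 64.1]
tcp_rot: [3.142, 0.0, -2.84]
ft_force: [-0.1, 0.5, -0.2]
opening: 0.005
lever dir -0.075 y at 90 -16.4 129 F [ 0.12 -0.54 -0.08] t 12.8 [ 490.  -108.9   64.1]
```

View pics/s6.png

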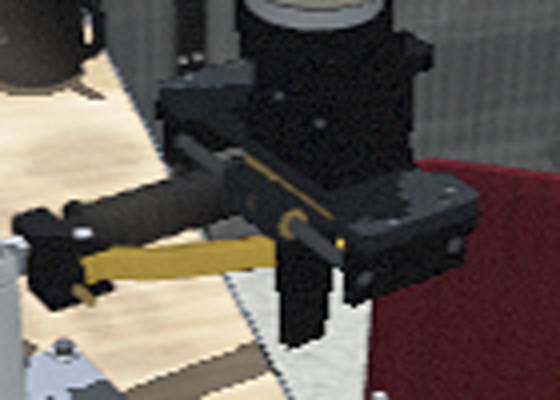

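The lever is fully out again (−0.075 rad, so 0.37 of travel), the force is zero and the finger is about 25 mm clear of it. Now the second press.

```bash
python3 -m pendant '[[[0,-0.005,0.018,0,0],[0,-0.008,0.027,0,0],[0,-0.011,0.035,0,0],[0,-0.013,0.043,0,0],[0,-0.015,0.05,0,0],[0,-0.017,0.056,0,0],[0,-0.019,0.061,0,0],[0,-0.02,0.064,0,0]]]'; python3 -m pendant '[[[0,0,0.001,0,0],[0,0,0.002,0,0],[0,0,0.003,0,0],[0,0,0.004,0,0],[0,0,0.005,0,0],[0,0,0.006,0,0],[0,0,0.006,0,0],[0,0,0.006,0,0]]]'; python3 -c "
from h import *
a=lever()
b=shot('top')
z=lambda c,r,s:cv2.resize(c['image'][r[0]:r[1],s[0]:s[1]],(560,280),interpolation=cv2.INTER_CUBIC)
cv2.imwrite('pics/s7.png',np.vstack([z(a,(150,220),(220,360)),z(b,(160,300),(180,460))]))"
```

```text
t: 13.6
eef_pos: [489.7, -41.4, 64.1]
tcp_rot: [3.141, -0.001, -2.84]
ft_force: [-1.6, -4.2, 2.6]
opening: 0.004
t: 14.4
eef_pos: [489.2, -36.9, 64.2]
tcp_rot: [-3.14, 0.001, -2.84]
ft_force: [3.2, -11.0, -1.6]
opening: 0.005
lever dir 0.286 y at 90 15.0 83 F [  3.5  -10.86  -1.25] t 14.6 [489.2 -36.9  64.2]
```

View pics/s7.png

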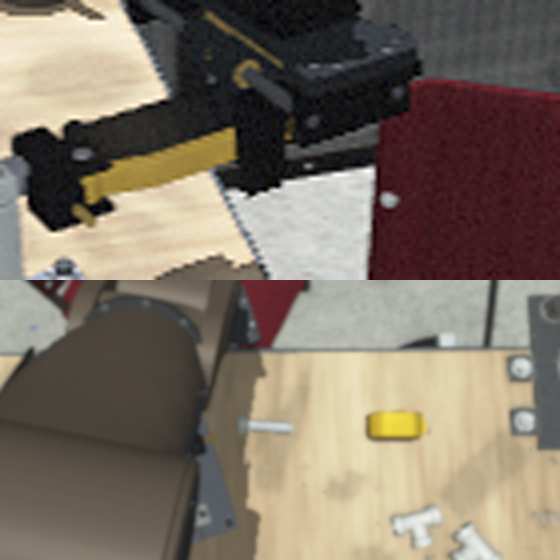

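The lever is at its stop again (0.286 rad, 11 N, same TCP position), and the bolt and measure have not moved. I'll hold briefly to confirm it is steady, then hand in.

```bash
python3 -m pendant '[[[0,0,0,0,0],[0,0,0,0,0],[0,0,0,0,0],[0,0,0,0,0],[0,0,0,0,0],[0,0,0,0,0],[0,0,0,0,0],[0,0,0,0,0]]]'; python3 -c "
from h import *
lever(); print(env.job_done())"
```

```text
t: 15.45
eef_pos: [489.2, -36.9, 64.2]
tcp_rot: [-3.14, 0.001, -2.84]
ft_force: [2.3, -11.9, -1.5]
opening: 0.003
lever dir 0.283 y at 90 15.1 86 F [  3.07 -11.53  -1.76] t 15.65 [489.1 -36.9  64.2]
the job is handed in; nothing more can be done
None
```

I pressed the brake lever to its stop twice with the fingers shut, and handed the job in at about 15.7 s while still holding it there.

- **First press:** the lever reached its stop at about 13 N and I held it there for about 1.8 s. I then released it fully; the camera showed it back at rest, with 0.37 rad of travel, zero force and the fingers clear of it.
- **Second press:** it reached the same tool position at about 11–12 N. The lever was within about 0.01 rad of its first-press angle and steady.
- **Things around the stand:** in the last top view the bolt and tape measure looked unmoved. The arm hid the magnet in that view, so I did not recheck it, but the fingers never came near it. I saw no sign of contact with the bar or grip.

**Disagreement:** the finger ends are about 33 mm higher than the reported tool point. Because of that, my first approach passed just above the lever without touching it and went about 15 mm in over the gap towards the bar. I measured the offset with the side and wrist cameras, lowered the tool by 41 mm and repeated the approach. The lever was still at rest when I did so.

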